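# Load the flower press and latch it shut

## Robot

A 6-joint arm with a two-finger parallel gripper is mounted at the origin on the work surface. World frame = base frame: x ahead of the robot, y to its left, z up, the work surface at z = 0. Lengths are in m, angles in degrees, forces in N, time in s.
With the tool pointing down it reaches from about 0.325 to 0.9 m from the base axis. Payload 6.1 kg.
Tool frame: the origin (TCP) lies between the finger pads; the fingertips stand 19 mm ahead of it and the grasp point (between the pads) is the TCP; z points along the fingers, y is the line along which they close (so a half turn about z gives the same grasp; the last joint's range is limited). The gripper opens to 85 mm and grips with 20 to 120 N. Pads are 22 mm wide; open, the fingers measure 114 mm over their backs; the gripper's body (76 mm by 85 mm) begins 54 mm behind the grasp point. The pads swing forward as they close: fully open they stand 13 mm farther back than shut.
Start: joints at [69.437, 12.628, 87.462, -0, 79.91, -7.225], TCP at [0.144, 0.608, 0.25] pointing down, gripper open.
Joint ranges: [-170.65, 170.65], [-52.31, 119.04], [5.05, 147.46], [-71.25, 251.25], [11.57, 151.72], [-153.62, 153.62]. Speed limits (degrees/s): [147.25, 147.25, 172.46, 180, 180, 180].

## Interface

Orientations are given as a 3x3 rotation matrix whose columns are the frame's x, y, z axes.
In Python, from cell import env, eyes, ticket gives the robot as it stands.
- The arm moves only by the tool apply_moves, never from a script. Its argument "motion" is a list of rows, each a list of 3 entries, a list of its own where there are three numbers: the shift along the tool's x, y, z in units of 40 mm (1.0 is 40 mm), then the turn about the tool's z in units of 6 degrees (1.0 is 6 degrees), then the closure, from 0 (fully open) to 1 (shut). A call has 1 to 12 rows; each row is the pose to reach, as a shift and turn from the pose commanded when the call began, along the tool's axes at that moment; what a row does not reach only later rows make up. A row lasts 1/8 s, in which the tool goes at most 62.5 mm and 10.7 degrees, less where a joint would pass 70% of its speed; a pose out of reach is approached as far as the arm can. A call with a gripper value outside its range is refused whole. The fingers move at their own pace and stop on an object; "grip_force" is the grip in N (left out, the last holds). Time passes only in rows, so rows that repeat a pose let the fingers close. It gives the time, the measured TCP pose, the force, the opening and the grip force at its end, in the units of the state.
- env.observe(): the state, without advancing time (a new reading comes with each control period).
- eyes.grab_frame(name): name is "scene" or "top" or "wrist"; returns (picture, depth): 480x640x3 uint8, blue, green, red; 480x640 float32, m along the optical axis (not along the pixel's ray), 0 where there is no reading.
- eyes.calibration(name): a dict with "fx", "fy", "cx", "cy" (pixels), "position" and "attitude" of the camera in the world. Camera axes: x right, y up, looking along -z (the intrinsics and any distortion apply to the point x, -y, -z); pixel columns grow to the right and rows downward; lengths in m; the calibration is good to about 2 mm. A picture is of the moment at which its call begins: read the wrist's pose just before it. calibration takes no time and is no camera call; for the wrist camera it gives the pose at the moment of the call.
- ticket.finish_job(): hands the job in; it is judged then, once.
The state is a dict: "time_s": time; "joints": joint angles; "joint_vel": joint speeds; "tau": joint torques, N m; "eef_pos": TCP position; "eef_rot": TCP orientation; "contact_force": force on the tool from outside, world axes, zero at the start; "wrist_torque": the same for the moment, N m; "finger_gap": opening from 0.0 (shut) to 1.0 (fully open); "grip_force": force on a finger pad.
Only numpy, scipy, OpenCV 4.12 (cv2) and the standard library are available. Lean on these libraries where they do the work, as an engineer would, in place of code of your own. Each camera call takes 0.05 s, during which the arm holds its last target. There are 200 camera calls.

## Task

Load and close the flower press: lay the loose slatted wooden frame flat on the blotter pile inside it, swing the cover down onto it, then hook the latch's wire loop over the keeper on the cover's front edge, so that its bar sits behind the upturned lip, and press the lever down flat against the front of the press until it goes over centre and holds the cover fully shut by itself. Leave the book, jar, carton and snips where they are.

Things in the scene. Friction and masses are not known exactly. Their poses are not given: they have to be found in the camera images.
- press: The flower press, a fixed plywood box, 150 deep (x) by 230 wide (y), walls 12 thick with their tops 105 above the table; inside 126 x 206. Origin: centre of its underside; x points from its front (latch side, facing the robot) to its back (hinge side), z up.
- bed_top (a point): Centre of the top of the springy blotter pile (118 x 198) inside the press, about 90 above the table and 15 below the wall tops (88 once squeezed); the slatted frame lies on it. The pile stands about 3 higher at the front than at the back until the cover squeezes it. Axes as the press.
- frame: Loose frame of light wood, 112 (x) by 190 (y) by 16 high, 0.11 kg. Two long slats (28 wide, 8 thick, along y, at x = +-42) below; on them five short slats (18 wide, 8 thick, along x, at y = 0, +-43, +-86; gaps 25). Origin: centre of its underside, z up. Take it by the middle short slat. It lies in the press long side along the press's y, either way round, with 7 to 8 to spare each side.
- cover (a joint): Angle (rad) of the plywood cover (150 x 230 x 15): 0 = fully shut, about 1.5 = upright. Its hinge line runs along the press's y at press x = 75, z = 105 mm, at the cover's underside. Stiff hinges: it stays at any angle, moved by about 1 to 4 N at its edge. Over the loaded pile it rests at about 0.01 to 0.022; the latch draws it down the rest.
- cover_edge (a point): Middle of the cover's free (front) edge, on its outer (upper) face; x points along the cover from this edge towards the hinge, z out of the outer face.
- keeper_seat (a point): Where the loop bar's centre sits when hooked: 15 beyond the cover's edge, 6 above its outer face. The keeper is a steel strip 24 wide (y), 3 thick, lying on the cover and reaching 25 beyond its edge, its tip turned up 9 (the lip); the lip's inner face is 7 from this point, on the side away from the hinge. Axes as cover_edge.
- lever (a joint): Angle (rad) of the latch lever: 0 = flat against the front of the press, pointing down; pi/2 = straight out from it; at most 2.3. Light friction holds it where it is left (about 1 N at its end); pressing it home takes a few N. With the loop hooked it goes over centre about 0.2 before 0 and then stays shut.
- lever_pivot (a point): Lever's pivot, fixed on the front of the press 15 mm out from its face, 76 above the table; the pivot axis runs along the press's y. Axes as the press.
- lever_end (a point): Point on the lever's outer face (the one pressed), mid-width, 46 along the lever from the pivot and 7 out from the line through the pivot. The lever is a steel strip 22 wide, ending 50 from its pivot in a curled tab that stands 7 out of the outer face. z points from the end to the pivot, -x out of the outer face.
- loop (a joint): Angle (rad) of the wire loop on the lever: 0 as latched; grows as the loop swings over, away from the press. The loop leans from straight up, away from the press, by (loop - lever + 0.05) rad. Light friction holds it.
- loop_bar (a point): Centre of the loop's cross bar, 6 mm round steel. Bar along y, two legs at y = +-20 (46 wide over all, 34 inside), 66 long from the bar to the pin it swings on, which sits on the lever 16 from the lever's pivot. Held across its width at the bar it turns freely between the fingers, and the lever follows. z points along the loop away from the lever.
- book: Bystander: black hardback book 155 x 212 x 32 lying flat. Origin: centre of its underside.
- jar: Bystander: glass jar with steel lid, 68 across, 64 high. Origin: centre of its underside.
- carton: Bystander: long cardboard carton 55 x 310 (y) x 55. Origin: centre of its underside.
- snips: Bystander: small snips lying flat, about 125 long (x), 8 high. Origin: at their pivot's underside, 15 mm off.
Not all that is in view belongs to the job. Of the things shaped like the frame, the wood one is meant.

How it is judged (in metres and radians):
On the way, in this order (a step that is already met when the one before it is completed fails the run):
1. the slatted frame lies flat on the blotter pile inside the press (horizontal distance between frame and bed_top below 0.014 m and z of frame in the frame of bed_top below 0.004 m and angle between the z axis of frame and the z axis of bed_top, either way round below 0.04 rad), for 0.2 s.
2. the cover is down on the frame (value of joint cover below 0.04 rad), for 0.2 s.
3. the loop's bar lies behind the keeper's lip, with the cover down (value of joint cover below 0.04 rad and z of loop_bar in the frame of keeper_seat between -0.004 and 0.006 m and x of loop_bar in the frame of keeper_seat between -0.006 and 0.012 m), for 0.1 s.
4. the lever is flat, over centre (value of joint lever below 0.06 rad), for 0.1 s.
At the end, for the whole second after the job is handed in: The slatted frame lies flat on the blotter pile (within 14 mm of its centre, as the walls allow), the cover is fully shut (below 0.012 rad), the loop's bar sits on the keeper behind its lip (within 3 mm of its seat in height) and the lever is flat (below 0.06 rad) (all of step 1 and value of joint cover below 0.012 rad and value of joint lever below 0.06 rad and z of loop_bar in the frame of keeper_seat between -0.004 and 0.003 m and x of loop_bar in the frame of keeper_seat between -0.006 and 0.012 m); the robot touches nothing.
It fails at once if the book, jar, carton or snips are disturbed (moved more than 25 mm) (distance of any of book, jar, carton, snips from where it was at the start of the episode above 0.025 m).
It also fails if it takes over 66 s, if anything falls off the work surface, if the arm or the gripper's body presses on something with over 40 N, if the wrist force passes 120 N, or if a joint passes its speed limit or range.

## Working session

There is one attempt and no reset: what is moved stays moved. The work goes in short steps, Python scripts to look and compute and a tool call to move; the robot and the scene stay as the last step left them, time stands still between calls to the robot, and variables do not carry over. Pictures are saved under pics/ and viewed, at most 10 in all, crops included, and the job is handed in when it is done.

Besides the shell and the picture viewer there is one more tool, called after "Emit:" in YAML: its name, and indented under it one key for each argument. apply_moves: Moves the arm, as the interface text tells. Its arguments: {"type":"object","properties":{"motion":{"type":"array"},"grip_force":{"type":"number"}},"required":["motion"]}

```bash
mkdir -p pics
cat > h.py <<'E'
import numpy as np, cv2
from cell import env, eyes, ticket
def cloud(name, save=None):
    c=eyes.calibration(name); im,d=eyes.grab_frame(name)
    v,u=np.mgrid[:480,:640]
    P=np.stack([(u-c['cx'])/c['fx']*d,-(v-c['cy'])/c['fy']*d,-d],-1)
    W=P@np.array(c['attitude']).T+np.array(c['position']); W[d==0]=np.nan
    if save: cv2.imwrite(save,im); np.savez(save[:-4]+'.npz',W=W,im=im)
    return im,W
E
python3 - <<'E'
from h import *
for n in('top','scene'):
    c=eyes.calibration(n);print(n,c)
    cloud(n,f'pics/{n}0.png')
s=env.observe();print(s['eef_pos'],s['eef_rot'],s['time_s'])
E
```

```text
top {'fx': 463.0297706692926, 'fy': 463.0297706692926, 'cx': 332.1327119226992, 'cy': 241.994976626644, 'position': array([ 0.34329239, -0.06492788,  1.17794771]), 'attitude': array([[ 0.00980799,  0.98675152, -0.1619421 ],
       [-0.99968   ,  0.01345231,  0.02142272],
       [ 0.0233174 ,  0.16168016,  0.9865677 ]])}
scene {'fx': 511.4083123608641, 'fy': 511.4083123608641, 'cx': 315.14159968907785, 'cy': 247.83102135871994, 'position': array([ 1.00312227, -0.77917706,  0.90814184]), 'attitude': array([[ 0.81021135, -0.40310658,  0.42551457],
       [ 0.58613557,  0.55518934, -0.59009311],
       [ 0.00162926,  0.72750937,  0.68609582]])}
[0.14402677 0.60766745 0.24932778] [[-9.73029893e-01  2.30678357e-01 -5.68559119e-04]
 [ 2.30678985e-01  9.73028593e-01 -1.60090686e-03]
 [ 1.83929714e-04 -1.68888487e-03 -9.99998557e-01]] 0.1
```

View pics/top0.png

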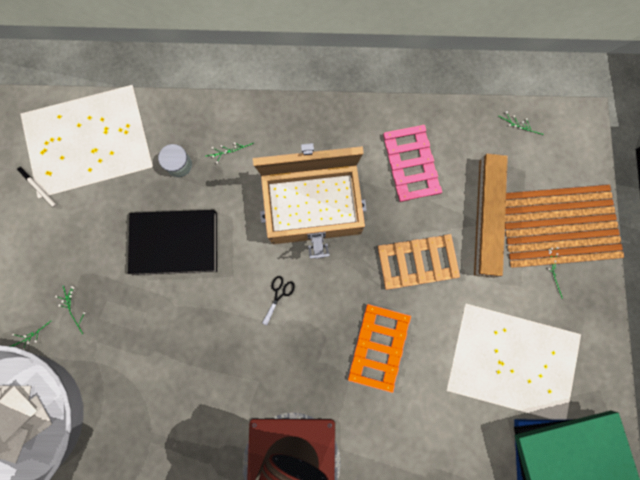

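View pics/scene0.png

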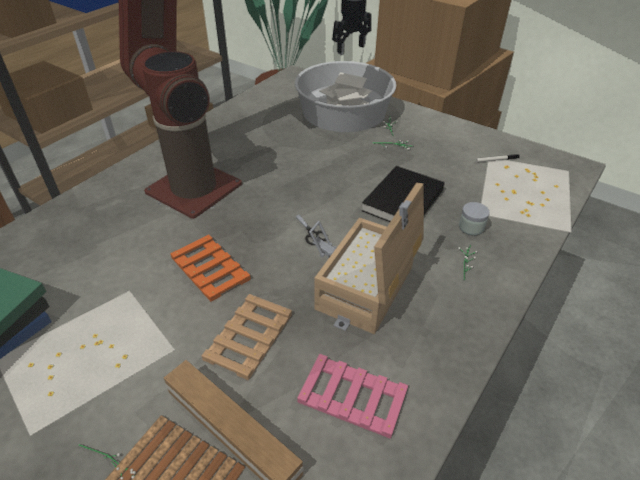

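Things shaped like the frame in the top view: wood (419,262), pink (412,162), orange (380,348), and a large brown slatted mat (563,225). The plain light-wood one at (419,262) fits. The press is at (313,205), with its latch at (318,245) and the keeper at (307,149). I'll confirm with a crop and measure.

Run:
```python
import numpy as np, cv2
z=np.load('pics/top0.npz');W=z['W'];im=z['im']
cv2.imwrite('pics/crop0.png',cv2.resize(im[135:305,240:480],(792,561),interpolation=cv2.INTER_CUBIC))
def rect(m,t):
    p=W[m][:,:2].astype(np.float32); (c,s,a)=cv2.minAreaRect(p*1000); print(t,c,s,a,'n',len(p), 'z',np.percentile(W[m][:,2],[5,50,95])*1000)
def box(r0,r1,c0,c1):
    m=np.zeros((480,640),bool);m[r0:r1,c0:c1]=1;return m
Z=W[...,2]
rect(box(228,295,370,468)&(Z>.009)&(Z<.03),'frame')
m=box(160,250,250,372)
rect(m&(Z>.095)&(Z<.115),'rim')
hsv=cv2.cvtColor(im,cv2.COLOR_BGR2HSV)
rect(m&(Z>.08)&(Z<.097)&(hsv[...,2]>150),'pile')
rect(box(140,180,245,372)&(Z>.2),'covertop')
for v in range(140,178,3): print(v,np.round(W[v,310]*1000), end=' ')
print()
for v in range(226,262,2): print(v,np.round(W[v,318]*1000).tolist(),np.round(W[v,311]*1000).tolist(),np.round(W[v,325]*1000).tolist())
```

```text
frame (489.43841552734375, -310.9425964355469) (112.29032135009766, 191.847900390625) 10.177054405212402 n 1981 z [ 9.66666229 15.6610158  19.91805508]
rim (596.609130859375, -43.937660217285156) (197.64334106445312, 230.5816192626953) 7.318005561828613 n 1873 z [ 96.23918198 105.25459321 109.49862104]
pile (590.1240844726562, -42.45433044433594) (175.4406280517578, 212.00738525390625) 7.7398200035095215 n 4039 z [86.64525198 90.4377289  94.20992365]
covertop (681.0662231445312, -32.714111328125) (23.846385955810547, 229.9960479736328) 7.7822651863098145 n 1382 z [208.36642906 253.74153195 278.96249602]
140 [813. -29.  -1.] 143 [694. -37. 281.] 146 [686. -38. 284.] 149 [683. -38. 277.] 152 [677. -38. 275.] 155 [677. -37. 257.] 158 [671. -37. 254.] 161 [676. -36. 223.] 164 [680. -36. 191.] 167 [687. -34. 149.] 170 [694. -33. 105.] 173 [687. -33. 105.] 176 [683. -33.  94.] 
226 [558.0, -54.0, 103.0] [559.0, -38.0, 93.0] [557.0, -71.0, 107.0]
228 [552.0, -55.0, 106.0] [551.0, -38.0, 109.0] [553.0, -71.0, 102.0]
230 [547.0, -55.0, 106.0] [546.0, -38.0, 110.0] [548.0, -71.0, 103.0]
232 [5
[... 295 characters left out ...]
-38.0, 80.0] [541.0, -72.0, 2.0]
242 [522.0, -55.0, 86.0] [536.0, -36.0, -3.0] [537.0, -72.0, -3.0]
244 [517.0, -55.0, 86.0] [530.0, -36.0, 2.0] [518.0, -72.0, 84.0]
246 [512.0, -55.0, 89.0] [513.0, -38.0, 83.0] [526.0, -72.0, 2.0]
248 [507.0, -55.0, 91.0] [507.0, -39.0, 90.0] [521.0, -72.0, -0.0]
250 [501.0, -55.0, 95.0] [499.0, -39.0, 108.0] [516.0, -72.0, -1.0]
252 [497.0, -55.0, 95.0] [493.0, -39.0, 120.0] [510.0, -72.0, 6.0]
254 [486.0, -56.0, 140.0] [487.0, -40.0, 131.0] [486.0, -72.0, 140.0]
256 [482.0, -56.0, 137.0] [481.0, -40.0, 140.0] [500.0, -73.0, 1.0]
258 [494.0, -55.0, 1.0] [494.0, -37.0, 3.0] [495.0, -73.0, -0.0]
260 [489.0, -55.0, 5.0] [489.0, -37.0, 4.0] [489.0, -73.0, 2.0]
```

View pics/crop0.png

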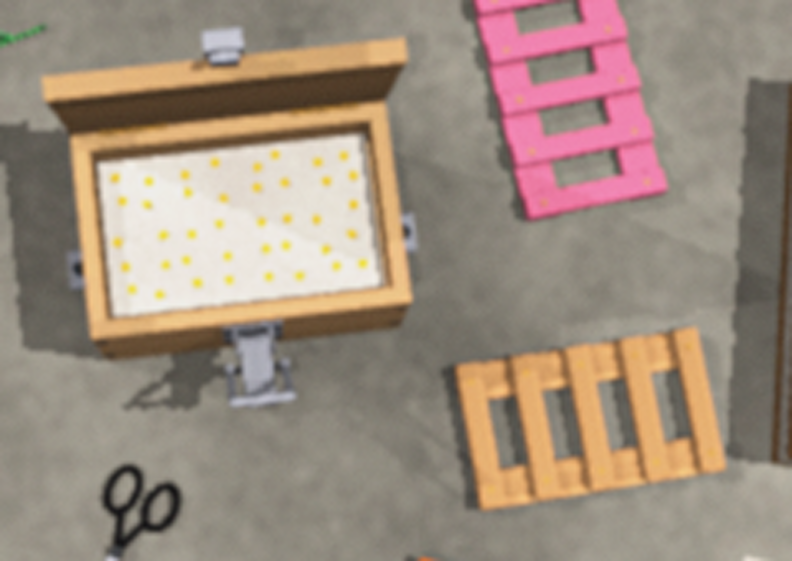

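The crop confirms it: a plain light-wood frame with five slats, middle slat around crop (590,420). It measures 112x192, centred at (0.489,-0.311) with yaw 10.2°. Press yaw is about 7.6°. The lever is straight out and the loop is up and leaning away. Next I'll move over the press for a wrist look.

Emit:
apply_moves:
  motion:
    - [[-13.6,-13.5,-1.75],-3.5,0.67]
    - [[-13.6,-13.5,-1.75],-3.5,0.67]
    - [[-13.6,-13.5,-1.75],-3.5,0.67]
    - [[-13.6,-13.5,-1.75],-3.5,0.67]
    - [[-13.6,-13.5,-1.75],-3.5,0.67]
    - [[-13.6,-13.5,-1.75],-3.5,0.67]
    - [[-13.6,-13.5,-1.75],-3.5,0.67]
    - [[-13.6,-13.5,-1.75],-3.5,0.67]
    - [[-13.6,-13.5,-1.75],-3.5,0.67]
    - [[-13.6,-13.5,-1.75],-3.5,0.67]
    - [[-13.6,-13.5,-1.75],-3.5,0.67]
    - [[-13.6,-13.5,-1.75],-3.5,0.67]

```text
time_s: 1.6
eef_pos: [0.5391, -0.0279, 0.3184]
eef_rot: [[-0.991, -0.133, -0.0], [-0.133, 0.991, 0.0], [0.0, 0.0, -1.0]]
contact_force: [1.3, 0.8, -0.3]
finger_gap: 0.326
grip_force: 0.0
```

Run:
```python
from h import *
s=env.observe();print(s['eef_pos'],s['joints'])
c=eyes.calibration('wrist');print(c)
im,W=cloud('wrist','pics/w1.png')
```

```text
[ 0.53907995 -0.0279206   0.31837871] [-1.13474659e+01 -1.22240469e+00  9.51009817e+01  1.70918871e-02
  8.61368300e+01 -1.08989729e+02]
{'fx': 399.2583275786272, 'fy': 399.2583275786272, 'cx': 316.90718280311046, 'cy': 244.01137338896524, 'position': array([ 0.45729118, -0.03912466,  0.44321012]), 'attitude': array([[-1.33744463e-01, -9.41457320e-01, -3.09468145e-01],
       [ 9.91015577e-01, -1.26823605e-01, -4.24723332e-02],
       [ 7.38023062e-04, -3.12368192e-01,  9.49960825e-01]])}
```

View pics/w1.png

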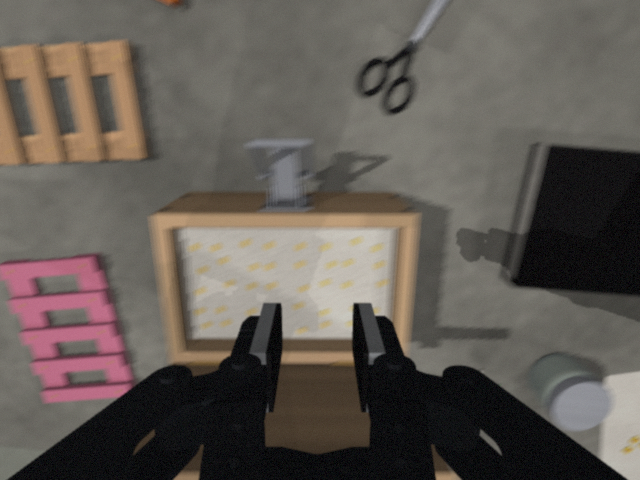

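The wrist view shows the press rim (columns 152-420, front edge about row 213, back rim about row 355), the latch at (285,175) with the loop bar at (280,143), and the fingers in front of the back wall. I'll fit the press pose.

```bash
cat > fit.py <<'E'
from h import *
from scipy.optimize import minimize
def press_fit(Ws,x0=(.607,-.043,7.6)):
    # rim points: maximize points on rim ring between outer 150x230 and inner 126x206
    P=np.concatenate([W[(abs(W[...,2]-.105)<.006)&(abs(W[...,0]-x0[0])<.12)&(abs(W[...,1]-x0[1])<.15)] for W in Ws])[:,:2]
    def loc(p,Q):
        a=np.deg2rad(p[2]);d=Q-np.array(p[:2]);return d@np.array([[np.cos(a),-np.sin(a)],[np.sin(a),np.cos(a)]])
    def cost(p):
        q=abs(loc(p,P))
        # signed distance to ring centreline (half 69 x 109)
        d=abs(np.maximum(q[:,0]-.069,q[:,1]-.109))
        return np.minimum(d,.012).mean()
    best=min((minimize(cost,np.array(x0)+[dx,dy,0],method='Nelder-Mead',options=dict(initial_simplex=np.array(x0)+[dx,dy,0]+np.array([[0,0,0],[.006,0,0],[0,.006,0],[0,0,1.5]]))) for dx in(-.006,0,.006) for dy in(-.006,0,.006)),key=lambda r:r.fun)
    return best.x,best.fun,len(P)
E
python3 - <<'E'
from fit import *
W=np.load('pics/w1.npz')['W'];T=np.load('pics/top0.npz')['W']
for n,w in(('wrist',[W]),('top',[T]),('both',[W,T])): print(n,press_fit(w))
p=press_fit([T])[0]
# keeper/latch in press coords from top
a=np.deg2rad(p[2]);R=np.array([[np.cos(a),np.sin(a)],[-np.sin(a),np.cos(a)]])
def L(W,m): 
    q=W[m].copy(); q[:,:2]=(q[:,:2]-p[:2])@R.T; return q
im=np.load('pics/top0.npz')['im']
hsv=cv2.cvtColor(im,cv2.COLOR_BGR2HSV)
m=np.zeros((480,640),bool);m[140:156,298:318]=1
q=L(T,m&(hsv[...,1]<70)&(T[...,2]>.2));print('keeper',np.round(np.percentile(q,[5,50,95],axis=0)*1000))
m[:]=0;m[232:262,300:335]=1
q=L(T,m&(T[...,2]>.118));print('bar',np.round(np.percentile(q,[5,50,95],axis=0)*1000),len(q))
# pile heights
Q=T.copy().reshape(-1,3);Q[:,:2]=(Q[:,:2]-p[:2])@R.T
for xx in(-45,0,40):
    s=(abs(Q[:,0]*1000-xx)<8)&(abs(Q[:,1])<.09);print(xx,np.median(Q[s,2]))
# cover plane: inner face
s=(Q[:,0]>.05)&(Q[:,0]<.12)&(abs(Q[:,1])<.1)&(Q[:,2]>.13)
for z in(.14,.17,.2,.23,.25): print(z,np.median(Q[s&(abs(Q[:,2]-z)<.012),0]))
E
```

```text
wrist (array([ 0.61489144, -0.04228224,  7.68596738]), np.float64(0.0035583990913555727), 9982)
top (array([ 0.61883254, -0.04100837,  7.51507054]), np.float64(0.003394166304855958), 1659)
both (array([ 0.61543827, -0.04211854,  7.58284772]), np.float64(0.0036296985881023474), 11641)
keeper [[ 58. -11. 260.]
 [ 65.  -0. 280.]
 [ 74.  10. 284.]]
bar [[-139.  -21.  124.]
 [-136.    1.  139.]
 [-125.   21.  143.]] 66
-45 0.09164082413723063
0 0.09056265502372574
40 0.08955072341822212
0.14 0.06986218184644938
0.17 0.06530892116606599
0.2 0.060296937225386316
0.23 0.055577104407939296
0.25 0.05776495246287239
```

Emit:
apply_moves:
  motion:
    - [[2.4,-6.4,4.0],-0.43,0.67]
    - [[2.4,-6.4,4.0],-0.43,0.67]
    - [[2.4,-6.4,4.0],-0.43,0.67]
    - [[2.4,-6.4,4.0],-0.43,0.67]
    - [[2.4,-6.4,4.0],-0.43,0.67]
    - [[2.4,-6.4,4.0],-0.43,0.67]
    - [[2.4,-6.4,4.0],-0.43,0.67]
    - [[2.4,-6.4,4.0],-0.43,0.67]
    - [[2.4,-6.4,4.0],-0.43,0.67]

```text
time_s: 2.78
eef_pos: [0.4785, -0.2916, 0.1596]
eef_rot: [[-0.984, -0.18, 0.002], [-0.18, 0.984, -0.001], [-0.001, -0.001, -1.0]]
contact_force: [-0.8, -0.5, 0.8]
finger_gap: 0.33
grip_force: 0.0
```

```bash
cat > fr.py <<'E'
from h import *
import sys
s=env.observe();print(s['time_s'],s['eef_pos'],s['eef_rot'][:2],np.abs(s['joint_vel']).max(),s['joints'][5])
im,W=cloud('wrist',sys.argv[1])
hsv=cv2.cvtColor(im,cv2.COLOR_BGR2HSV)
Z=W[...,2]
m=(Z>.008)&(Z<.026)&(abs(W[...,0]-.489)<.09)&(abs(W[...,1]+.311)<.13)&(hsv[...,1]>60)
m=cv2.morphologyEx(m.astype(np.uint8),cv2.MORPH_OPEN,np.ones((3,3)))
n,l,st,_=cv2.connectedComponentsWithStats(m);k=1+st[1:,4].argmax();p=W[l==k]
print(cv2.minAreaRect((p[:,:2]*1000).astype(np.float32)),len(p),np.percentile(p[:,2],[5,50,95]))
E
python3 fr.py pics/w2.png
```

```text
2.775 [ 0.47845154 -0.29162537  0.15960813] [[-0.98372672 -0.17966491  0.00150273]
 [-0.17966653  0.98372704 -0.00102201]] 0.17496791046663976 -139.78622171320416
((486.1922302246094, -312.52459716796875), (112.66456604003906, 190.58607482910156), 10.062234878540039) 30460 [0.00874579 0.01685736 0.01832294]
```

View pics/w2.png

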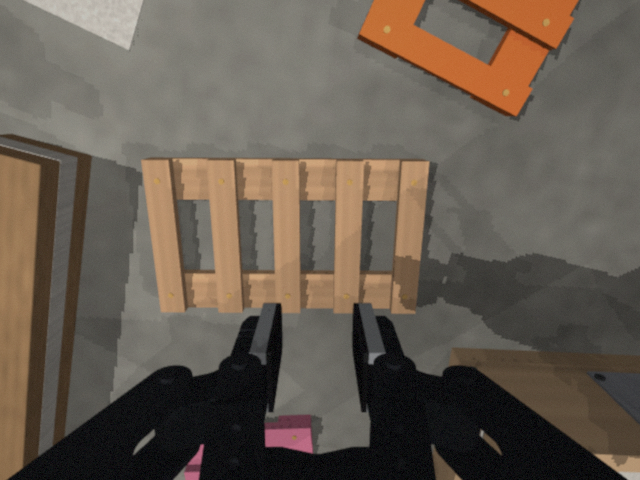

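The wrist view shows the frame with its middle slat at about (287,235). The fit, (0.486,-0.3125) with yaw 10.1°, agrees with the top camera within 3 mm, so I'll descend and grip.

Emit:
apply_moves:
  motion:
    - [[-0.12,-0.54,1.0],0,0.67]
    - [[-0.12,-0.54,2.0],0,0.67]
    - [[-0.12,-0.54,2.7],0,0.67]
    - [[-0.12,-0.54,3.1],0,0.67]
    - [[-0.12,-0.54,3.4],0,0.67]
    - [[-0.12,-0.54,3.4],0,0.67]
    - [[-0.12,-0.54,3.4],0,1]
    - [[-0.12,-0.54,3.4],0,1]
    - [[-0.12,-0.54,3.4],0,1]
    - [[-0.12,-0.54,3.4],0,1]
  grip_force: 40

```text
time_s: 4.08
eef_pos: [0.4867, -0.3134, 0.0235]
eef_rot: [[-0.984, -0.178, 0.001], [-0.178, 0.984, -0.001], [-0.001, -0.001, -1.0]]
contact_force: [-0.8, 0.2, 6.0]
finger_gap: 0.199
grip_force: 41.4
```

Emit:
apply_moves:
  motion:
    - [[0,0,-1.5],0,1]
    - [[0,0,-3.0],0,1]
    - [[0,0,-4.75],0.1,1]
    - [[-1.0,1.5,-4.75],0.2,1]
    - [[-2.0,3.0,-4.75],0.3,1]
    - [[-3.0,4.5,-4.75],0.4,1]
    - [[-4.1,6.1,-4.75],0.44,1]
    - [[-4.1,6.1,-4.75],0.44,1]
    - [[-4.1,6.1,-4.75],0.44,1]
    - [[-4.1,6.1,-4.75],0.44,1]

```text
time_s: 5.32
eef_pos: [0.6035, -0.0438, 0.2118]
eef_rot: [[-0.991, -0.133, -0.001], [-0.133, 0.991, -0.0], [0.001, -0.0, -1.0]]
contact_force: [-0.3, 0.0, -1.9]
finger_gap: 0.197
grip_force: 40.6
```

Run:
```python
from fit import *
s=env.observe();print(s['time_s'],s['eef_pos'],s['eef_rot'][:2],s['finger_gap'])
im,W=cloud('wrist','pics/w3.png');print(press_fit([W],(.616,-.0425,7.6)))
```

```text
5.325 [ 0.60350507 -0.04375917  0.21178435] [[-9.91124666e-01 -1.32928228e-01 -1.40807592e-03]
 [-1.32927907e-01  9.91125658e-01 -3.19449461e-04]] 0.19723289972708005
(array([ 0.61504421, -0.04257301,  7.52198759]), np.float64(0.003497176577764158), 16036)
```

View pics/w3.png

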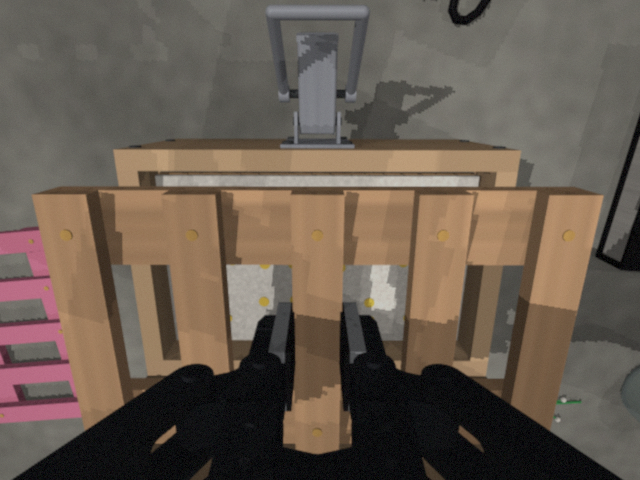

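The frame is held level by its middle slat (column 317) above the press. The loop bar shows at (318,12) and the lever at (317,85). I'll check the held offset numerically.

Run:
```python
import numpy as np
W=np.load('pics/w3.npz')['W']
p=np.array([.615,-.0426]);a=np.deg2rad(7.52);R=np.array([[np.cos(a),np.sin(a)],[-np.sin(a),np.cos(a)]])
Q=W.copy();Q[...,:2]=(W[...,:2]-p)@R.T;Q*=1000
f=(Q[...,2]>193)&(Q[...,2]<212);q=Q[:300][f[:300]]
print('frame z',np.percentile(q[:,2],[2,50,98]),'frontx',np.percentile(q[:,0],[.3,1,3]),'y',np.percentile(q[:,1],[.2,1,99,99.8]))
for c in(200,317,440):
  print(c,[np.round(Q[v,c]).tolist() for v in range(182,200,3)])
r=(abs(Q[...,2]-105)<4);q=Q[:190][r[:190]];print('rim frontx',np.percentile(q[:,0],[.3,1,3]),'y',np.percentile(q[:,1],[.3,1,99,99.7]))
for v in (160,): 
  print([np.round(Q[v,c]).tolist() for c in list(range(112,122,2))+list(range(510,522,2))])
```

```text
frame z [196.23937726 204.6798727  206.69884286] frontx [-68.44594684 -68.34084445 -68.17546841] y [-94.65087445 -93.24453512  93.40999353  94.83774183]
200 [[-54.0, -72.0, 92.0], [-52.0, -72.0, 92.0], [-68.0, -42.0, 193.0], [-68.0, -40.0, 199.0], [-68.0, -39.0, 204.0], [-67.0, -39.0, 206.0]]
317 [[-54.0, 0.0, 92.0], [-52.0, 0.0, 93.0], [-68.0, 0.0, 193.0], [-68.0, 0.0, 198.0], [-68.0, 0.0, 204.0], [-68.0, 0.0, 206.0]]
440 [[-54.0, 76.0, 92.0], [-52.0, 76.0, 92.0], [-68.0, 45.0, 193.0], [-68.0, 43.0, 199.0], [-68.0, 41.0, 205.0], [-67.0, 41.0, 204.0]]
rim frontx [-133.603103   -132.07394894 -129.92134773] y [-114.52548651 -113.46193277  113.39560433  114.62208787]
[[-57.0, -170.0, 1.0], [-57.0, -167.0, 3.0], [-68.0, -114.0, 106.0], [-68.0, -113.0, 107.0], [-68.0, -112.0, 106.0], [-69.0, 110.0, 106.0], [-69.0, 110.0, 108.0], [-69.0, 112.0, 106.0], [-69.0, 113.0, 107.0], [-69.0, 114.0, 107.0], [-58.0, 168.0, 1.0]]
```

Emit:
apply_moves:
  motion:
    - [[0,0,0.9],0,1]
    - [[-0.1,0,1.6],0,1]
    - [[-0.3,0,1.85],0,1]
    - [[-0.3,0,1.95],0,1]
    - [[-0.3,0,2.2],0,1]
    - [[-0.3,0,2.4],0,1]
    - [[-0.3,0,2.46],0,1]
    - [[-0.3,0,2.46],0,1]
    - [[-0.3,0,2.46],0,1]

```text
time_s: 6.5
eef_pos: [0.6162, -0.042, 0.1145]
eef_rot: [[-0.991, -0.132, 0.001], [-0.132, 0.991, -0.0], [-0.001, -0.0, -1.0]]
contact_force: [-0.6, -0.1, -1.2]
finger_gap: 0.191
grip_force: 40.6
```

Emit:
apply_moves:
  motion:
    - [[0,0,0.05],0,1]
    - [[0,0,0.05],0,0.67]
    - [[0,0,0.05],0,0.67]
    - [[0,0,0.05],0,0.67]
    - [[0,0,-1.0],0,0.67]
    - [[0,0,-2.2],0,0.67]
    - [[0.8,0,-3.4],0,0.67]
    - [[0.8,0,-3.6],0,1]
    - [[0.8,0,-3.6],0,1]

```text
time_s: 7.62
eef_pos: [0.5846, -0.0464, 0.2586]
eef_rot: [[-0.991, -0.132, 0.002], [-0.132, 0.991, -0.0], [-0.002, -0.0, -1.0]]
contact_force: [-0.4, -0.0, -0.4]
finger_gap: -0.002
grip_force: 0.0
```

Run:
```python
from h import *
s=env.observe();print(s['time_s'],s['eef_pos'],s['contact_force'])
im,W=cloud('wrist','pics/w4.png')
p=np.array([.615,-.0426]);a=np.deg2rad(7.52);R=np.array([[np.cos(a),np.sin(a)],[-np.sin(a),np.cos(a)]])
Q=W.copy();Q[...,:2]=(W[...,:2]-p)@R.T;Q*=1000
np.savez('pics/q4.npz',Q=Q)
g=lambda x,y,t=4:np.nanmedian(Q[(abs(Q[...,0]-x)<t)&(abs(Q[...,1]-y)<t)][:,2])
for y in(-86,-43,0,43,86): print(y,[g(x,y) for x in(-50,-30,0,30,45)])
m=(Q[...,2]>97)&(Q[...,2]<112)&(abs(Q[...,0])<61)&(abs(Q[...,1])<100)
print(cv2.minAreaRect(Q[m][:,:2].astype(np.float32)))
```

```text
7.625 [ 0.58457448 -0.04635585  0.25858656] [-0.39238661 -0.01751031 -0.41326212]
-86 [np.float64(108.1823045638825), np.float64(107.8222626829552), np.float64(107.08936007731495), np.float64(106.4068611698587), np.float64(106.24517682823131)]
-43 [np.float64(108.52567454828066), np.float64(107.86528843392934), np.float64(107.05620308877872), np.float64(106.51646086916297), np.float64(106.38374576255345)]
0 [np.float64(108.63222085274819), np.float64(286.3345465335256), np.float64(107.12724380939353), np.float64(nan), np.float64(nan)]
43 [np.float64(109.71756237895167), np.float64(107.63373004102728), np.float64(107.17775697315167), np.float64(106.55649636093531), np.float64(106.28718417664413)]
86 [np.float64(108.28276488380084), np.float64(107.7921730711563), np.float64(107.14379900169979), np.float64(106.50837526100348), np.float64(106.22046731226092)]
((1.2318305969238281, 0.148681640625), (113.38822174072266, 190.7029266357422), 0.17781536281108856)
  return np.nanmean(a, axis, out=out, keepdims=keepdims)
```

View pics/w4.png

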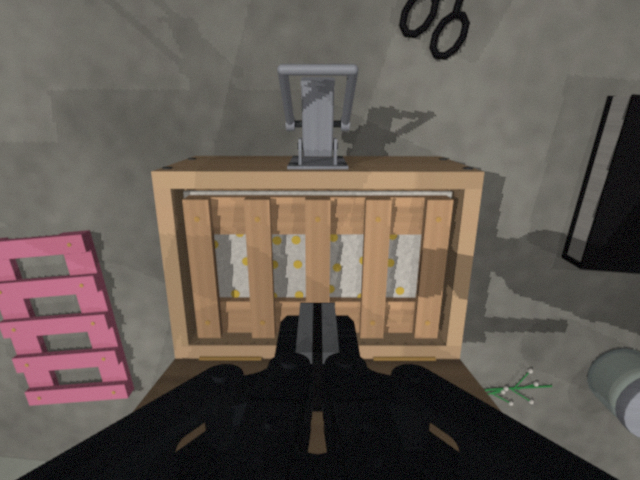

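The frame lies flat in the press (centre offset about 1 mm, tilt 0.024). The latch is at (317,115), with its bar at (317,70). Next I'll go over behind the cover with closed fingers.

Emit:
apply_moves:
  motion:
    - [[0,0.5,-1.4],0,1]
    - [[0,1.1,-2.0],0,1]
    - [[-0.6,1.1,-2.0],0,1]
    - [[-1.8,1.1,-2.0],0,1]
    - [[-2.8,1.1,-2.0],0,1]
    - [[-3.4,1.1,-2.0],0,1]
    - [[-3.4,1.1,-1.8],0,1]
    - [[-3.4,1.1,-0.8],0,1]
    - [[-3.4,1.1,0.3],0,1]
    - [[-3.4,1.1,0.3],0,1]

```text
time_s: 8.93
eef_pos: [0.7092, 0.0155, 0.2389]
eef_rot: [[-0.991, -0.132, -0.012], [-0.132, 0.991, 0.001], [0.012, 0.003, -1.0]]
contact_force: [-0.2, -0.0, -0.4]
finger_gap: 0.0
grip_force: 0.0
```

Emit:
apply_moves:
  motion:
    - [[0.6,0,0.03],0,1]
    - [[0.9,0,0.07],0,1]
    - [[1.22,0,0.12],0,1]
    - [[1.5,0,0.22],0,1]
    - [[1.78,0,0.33],0,1]
    - [[2.05,0,0.47],0,1]
    - [[2.3,0,0.63],0,1]
    - [[2.52,0,0.83],0,1]
    - [[2.74,0,1.05],0,1]
    - [[2.94,0,1.3],0,1]
    - [[3.1,0,1.54],0,1]
    - [[3.1,0,1.54],0,1]

```text
time_s: 10.42
eef_pos: [0.5889, -0.001, 0.1828]
eef_rot: [[-0.991, -0.132, -0.003], [-0.132, 0.991, 0.0], [0.003, 0.001, -1.0]]
contact_force: [-0.5, -1.0, -0.0]
finger_gap: 0.001
grip_force: 0.0
```

```bash
cat > cov.py <<'E'
from h import *
import sys
p=np.array([.615,-.0426]);a=np.deg2rad(7.52);R=np.array([[np.cos(a),np.sin(a)],[-np.sin(a),np.cos(a)]])
def loc(W):
    Q=W.copy();Q[...,:2]=(W[...,:2]-p)@R.T;return Q*1000
if __name__=='__main__':
    for n in sys.argv[1:]:
        Q=loc(cloud(n,'pics/c_%s.png'%n)[1])
        for y0,y1 in((-105,-60),(60,105),(-40,-18)):
            print(n,y0,[(x,round(float(np.nanmedian(Q[(abs(Q[...,0]-x)<4)&(Q[...,1]>y0)&(Q[...,1]<y1)&(Q[...,2]>95)][:,2])),1)) for x in range(-75,80,25)])
E
python3 -W ignore cov.py top scene
```

```text
top -105 [(-75, 104.7), (-50, 171.1), (-25, 162.0), (0, 152.3), (25, 143.2), (50, 132.9), (75, 125.2)]
top 60 [(-75, 526.5), (-50, 494.2), (-25, 536.1), (0, 540.8), (25, 530.0), (50, nan), (75, nan)]
top -40 [(-75, nan), (-50, 170.3), (-25, 162.3), (0, 154.1), (25, 143.4), (50, 133.0), (75, 122.1)]
scene -105 [(-75, 105.9), (-50, 171.2), (-25, 161.5), (0, 152.3), (25, 142.9), (50, 133.0), (75, 124.8)]
scene 60 [(-75, 542.4), (-50, 543.4), (-25, 545.2), (0, 539.2), (25, 511.3), (50, 133.0), (75, 124.8)]
scene -40 [(-75, nan), (-50, 172.1), (-25, 482.2), (0, 497.6), (25, 143.0), (50, 133.2), (75, 123.2)]
```

Emit:
apply_moves:
  motion:
    - [[0.13,0,0.28],0,1]
    - [[0.24,0,0.54],0,1]
    - [[0.33,0,0.83],0,1]
    - [[0.35,0,0.95],0,1]
    - [[0.36,0,1.02],0,1]
    - [[0.37,0,1.06],0,1]
    - [[0.37,0,1.08],0,1]
    - [[0.37,0,1.1],0,1]

```text
time_s: 11.52
eef_pos: [0.5758, -0.0031, 0.1407]
eef_rot: [[-0.991, -0.132, 0.0], [-0.132, 0.991, -0.0], [-0.0, -0.0, -1.0]]
contact_force: [-1.6, -0.3, 4.6]
finger_gap: -0.002
grip_force: 1.9
```

```bash
python3 -W ignore cov.py top scene
```

```text
top -105 [(-75, 107.2), (-50, 122.7), (-25, 121.7), (0, 121.9), (25, 121.3), (50, 121.3), (75, 122.0)]
top 60 [(-75, 488.6), (-50, 488.8), (-25, 499.2), (0, 494.5), (25, 472.6), (50, nan), (75, nan)]
top -40 [(-75, 107.8), (-50, 122.9), (-25, 123.4), (0, 121.8), (25, 122.6), (50, 121.3), (75, 120.4)]
scene -105 [(-75, 122.9), (-50, 122.8), (-25, 123.0), (0, 122.9), (25, 122.0), (50, 122.9), (75, 121.3)]
scene 60 [(-75, 499.6), (-50, 506.8), (-25, 497.9), (0, 425.2), (25, 450.8), (50, 122.7), (75, 121.9)]
scene -40 [(-75, 122.8), (-50, 123.5), (-25, 454.3), (0, 123.2), (25, 122.6), (50, 121.8), (75, 119.8)]
```

The cover is down at about 0.012 rad. I'll raise the arm, open fully, then measure the latch and the gripper's own outline (to see how the lever can be reached past the keeper).

Emit:
apply_moves:
  motion:
    - [[0,0,-0.8],0,1]
    - [[0.3,-0.4,-1.8],0,0.5]
    - [[0.6,-0.8,-2.6],0,0]
    - [[0.9,-1.1,-2.8],0,0]
    - [[0.9,-1.1,-2.8],0,0]
    - [[0.9,-1.1,-2.8],0,0]
    - [[0.9,-1.1,-2.8],0,0]

```text
time_s: 12.5
eef_pos: [0.5453, -0.0508, 0.2509]
eef_rot: [[-0.991, -0.133, -0.002], [-0.133, 0.991, 0.001], [0.002, 0.001, -1.0]]
contact_force: [-0.1, 0.8, 0.0]
finger_gap: 1.003
grip_force: 0.0
```

```bash
cat > lat.py <<'E'
from cov import *
s=env.observe();print(s['time_s'],s['eef_pos'],s['finger_gap'])
im,W=cloud('wrist','pics/w5.png');Q=loc(W)
T=(W-s['eef_pos'])@np.array(s['eef_rot'])*1000   # tool frame
g=(im.max(-1)<70)&(T[...,2]<30)&(abs(T[...,1])<110)&(abs(T[...,0])<70)
g&=(T[...,2]<25)
for z in range(-110,25,10):
    k=g&(abs(T[...,2]-z)<5)
    if k.sum()>10: print('grip z',z,k.sum(),'y',np.percentile(T[k][:,1],[1,99]).round(),'x',np.percentile(T[k][:,0],[1,99]).round())
k=(abs(Q[...,1])<30)&(Q[...,0]<-77)&(Q[...,0]>-180)&(Q[...,2]>40)&(T[...,2]>25)
np.save('pics/latch.npy',Q[k])
q=Q[k]
for y0 in(-24,-17,-8,8,17):
    y1=y0+(16 if y0==-8 else 7)
    r=q[(q[:,1]>y0)&(q[:,1]<y1)]
    print(y0,[(x,round(float(np.median(t)),0),round(float(t.max()),0)) for x in range(-146,-78,4) for t in[r[abs(r[:,0]-x)<2][:,2]] if len(t)>3])
print(loc(np.array([s['eef_pos']])))
E
python3 -W ignore lat.py; python3 -W ignore cov.py top
```

```text
12.5 [ 0.54528986 -0.05077734  0.25087609] 1.0026264728189647
grip z -70 3504 y [-37.  37.] x [16. 21.]
grip z -60 14128 y [-66.  67.] x [10. 20.]
grip z -50 14385 y [-72.  72.] x [-4. 19.]
grip z -40 4455 y [-71.  72.] x [ 8. 16.]
grip z -30 2703 y [-55.  55.] x [-5. 14.]
grip z -20 2842 y [-56.  56.] x [-8. 14.]
grip z -10 2256 y [-56.  56.] x [-8. 14.]
grip z 0 1202 y [-54.  54.] x [-8. 14.]
-24 [(-138, 140.0, 142.0), (-134, 140.0, 142.0), (-130, 132.0, 137.0), (-126, 124.0, 128.0), (-122, 117.0, 121.0), (-118, 109.0, 114.0), (-114, 101.0, 106.0), (-110, 94.0, 98.0), (-106, 85.0, 90.0), (-102, 83.0, 85.0)]
-17 [(-138, 140.0, 142.0), (-134, 140.0, 142.0), (-130, 105.0, 130.0), (-126, 97.0, 97.0), (-122, 95.0, 95.0), (-118, 94.0, 105.0), (-114, 93.0, 93.0), (-110, 91.0, 92.0), (-106, 81.0, 91.0), (-102, 81.0, 90.0), (-98, 134.0, 137.0), (-94, 85.0, 128.0), (-90, 126.0, 128.0), (-86, 127.0, 128.0), (-82, 127.0, 128.0)]
-8 [(-138, 141.0, 143.0), (-134, 140.0, 142.0), (-130, 101.0, 107.0), (-126, 97.0, 100.0), (-122, 95.0, 98.0), (-118, 94.0, 96.0), (-114, 93.0, 95.0), (-110, 92.0, 94.
[... 309 characters left out ...]
 94.0), (-106, 82.0, 92.0), (-102, 89.0, 90.0), (-98, 131.0, 138.0), (-94, 86.0, 135.0), (-90, 126.0, 128.0), (-86, 127.0, 128.0), (-82, 127.0, 128.0)]
17 [(-138, 140.0, 142.0), (-134, 140.0, 142.0), (-130, 132.0, 137.0), (-126, 124.0, 129.0), (-122, 117.0, 121.0), (-118, 109.0, 113.0), (-114, 101.0, 105.0), (-110, 94.0, 98.0), (-106, 86.0, 91.0), (-102, 83.0, 85.0)]
[[-70.18076273   1.01611318 250.87608854]]
top -105 [(-75, 350.7), (-50, 122.6), (-25, 122.7), (0, 121.1), (25, 122.3), (50, nan), (75, nan)]
top 60 [(-75, 616.8), (-50, 122.5), (-25, 122.6), (0, 122.4), (25, 121.3), (50, nan), (75, nan)]
top -40 [(-75, 608.6), (-50, 598.4), (-25, nan), (0, nan), (25, nan), (50, nan), (75, nan)]
```

View pics/w5.png

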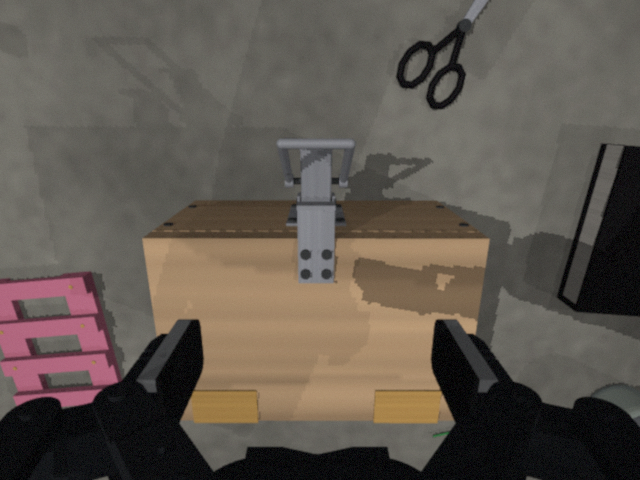

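The view shows the cover flat, the keeper at (317,240), the lever at (316,175) and the loop bar at (316,144). Measured in press coordinates (mm): bar centre (-136,139), pin about (-105,81), lip top about 138, seat about (-90,129). The gripper knuckles are ±72 wide when open, 40-60 behind the TCP. Now I'll grip the loop at its bar.

Emit:
apply_moves:
  motion:
    - [[0.8,-0.02,0.4],0,0.29]
    - [[1.65,-0.02,1.2],0,0.29]
    - [[1.65,-0.02,2.0],0,0.29]
    - [[1.65,-0.02,2.5],0,0.29]
    - [[1.65,-0.02,2.62],0,0.29]
    - [[1.65,-0.02,2.62],0,0.29]
    - [[1.65,-0.02,2.62],0,0.6]
    - [[1.65,-0.02,2.62],0,0.6]
    - [[1.65,-0.02,2.62],0,0.6]
    - [[1.65,-0.02,2.62],0,0.6]
  grip_force: 25

```text
time_s: 13.85
eef_pos: [0.4804, -0.0606, 0.1479]
eef_rot: [[-0.991, -0.132, -0.0], [-0.132, 0.991, 0.001], [0.0, 0.001, -1.0]]
contact_force: [-1.9, 4.2, 3.0]
finger_gap: 0.505
grip_force: 25.3
```

Emit:
apply_moves:
  motion:
    - [[-0.1,0,-0.05],0,0.6]
    - [[-0.2,0,-0.09],0,0.6]
    - [[-0.4,0,-0.15],0,0.6]
    - [[-0.6,0,-0.185],0,0.6]
    - [[-0.77,0,-0.19],0,0.6]
    - [[-0.97,0,-0.18],0,0.6]
    - [[-1.12,0,-0.15],0,0.6]
    - [[-1.12,0,-0.15],0,0.6]
    - [[-1.12,0,-0.15],0,0.6]

```text
time_s: 14.98
eef_pos: [0.5254, -0.0547, 0.1537]
eef_rot: [[-0.991, -0.132, 0.0], [-0.132, 0.991, 0.0], [-0.0, 0.0, -1.0]]
contact_force: [-1.1, 4.4, 0.8]
finger_gap: 0.512
grip_force: 26.3
```

```bash
cat > bar.py <<'E'
from cov import *
import sys
s=env.observe();print(s['time_s'],loc(np.array([s['eef_pos']])).round(1),s['finger_gap'],s['contact_force'])
im,W=cloud('wrist',sys.argv[1]);Q=loc(W)
k=(abs(Q[...,1])<19)&(Q[...,0]<-77)&(Q[...,0]>-160)&(Q[...,2]>20);q=Q[k]
for y0,y1 in((-17,-13),(-10,10),(13,17)):
    r=q[(q[:,1]>y0)&(q[:,1]<y1)]
    print(y0,[(x,round(float(np.median(t)),0),round(float(t.max()),0)) for x in range(-150,-78,3) for t in[r[abs(r[:,0]-x)<1.5][:,2]] if len(t)>3])
E
python3 bar.py pics/w6.png
```

```text
14.975 [[-90.4  -0.2 153.7]] 0.5123011070206785 [-1.09943671  4.41916052  0.77190635]
-17 [(-111, 219.0, 224.0), (-108, 217.0, 223.0), (-105, 85.0, 217.0), (-102, 210.0, 217.0), (-99, 116.0, 128.0), (-96, 144.0, 147.0), (-93, 145.0, 147.0), (-90, 85.0, 144.0), (-87, 85.0, 86.0), (-84, 86.0, 86.0)]
-10 [(-138, 94.0, 98.0), (-135, 100.0, 102.0), (-132, 100.0, 102.0), (-129, 92.0, 94.0), (-126, 92.0, 94.0), (-123, 91.0, 93.0), (-120, 91.0, 92.0), (-117, 90.0, 92.0), (-114, 89.0, 91.0), (-111, 89.0, 91.0), (-108, 88.0, 90.0), (-105, 215.0, 219.0), (-102, 211.0, 217.0), (-99, 130.0, 138.0), (-96, 143.0, 147.0), (-93, 145.0, 147.0), (-90, 126.0, 145.0), (-87, 84.0, 128.0), (-84, 83.0, 85.0), (-81, 127.0, 128.0)]
13 [(-111, 217.0, 224.0), (-108, 216.0, 223.0), (-105, 80.0, 214.0), (-102, 210.0, 213.0), (-96, 144.0, 147.0), (-93, 145.0, 147.0), (-90, 84.0, 144.0), (-87, 85.0, 86.0), (-84, 85.0, 86.0), (-81, 85.0, 86.0)]
```

Bar centre is at about (-93.5,144), above the lip top (138) and just inside it. I'll shift 2.5 mm inward and lower it onto the strip.

Emit:
apply_moves:
  motion:
    - [[-0.07,0,0],0,0.6]
    - [[-0.07,0,0.1],0,0.6]
    - [[-0.07,0,0.2],0,0.6]
    - [[-0.07,0,0.3],0,0.6]
    - [[-0.07,0,0.35],0,0.6]
    - [[-0.07,0,0.37],0,0.6]
    - [[-0.07,0,0.37],0,0.6]

```text
time_s: 15.9
eef_pos: [0.5288, -0.0543, 0.1404]
eef_rot: [[-0.991, -0.132, 0.002], [-0.132, 0.991, 0.0], [-0.002, 0.0, -1.0]]
contact_force: [-3.5, 6.7, 10.3]
finger_gap: 0.513
grip_force: 26.9
```

```bash
python3 bar.py pics/w7.png
```

```text
15.9 [[-87.   -0.3 140.4]] 0.5132657479337656 [-3.53867295  6.68761714 10.29545283]
-17 [(-108, 205.0, 211.0), (-105, 205.0, 210.0), (-102, 201.0, 203.0), (-99, 197.0, 204.0), (-96, 66.0, 90.0), (-93, 130.0, 133.0), (-90, 132.0, 133.0), (-87, 85.0, 132.0), (-84, 85.0, 86.0), (-81, 85.0, 86.0)]
-10 [(-132, 50.0, 52.0), (-129, 49.0, 52.0), (-126, 47.0, 49.0), (-123, 49.0, 52.0), (-120, 52.0, 56.0), (-117, 56.0, 59.0), (-114, 59.0, 63.0), (-111, 63.0, 66.0), (-108, 66.0, 70.0), (-105, 70.0, 73.0), (-102, 202.0, 206.0), (-99, 197.0, 204.0), (-96, 82.0, 137.0), (-93, 86.0, 134.0), (-90, 132.0, 134.0), (-87, 131.0, 132.0), (-84, 126.0, 128.0), (-81, 126.0, 128.0)]
13 [(-108, 204.0, 211.0), (-105, 203.0, 210.0), (-102, 198.0, 200.0), (-99, 196.0, 200.0), (-96, 66.0, 89.0), (-93, 130.0, 134.0), (-90, 132.0, 134.0), (-87, 86.0, 132.0), (-84, 85.0, 86.0), (-81, 85.0, 86.0)]
```

The bar is seated: centre z about 130.5 on the strip at 127, x about -90. The lever followed to about 0.66 rad. I'll release and rise, and check the gripper outline at other openings to choose how to press the lever.

Emit:
apply_moves:
  motion:
    - [[0,0,0],0,0.35]
    - [[0,0,0],0,0.35]
    - [[0,0,0],0,0.3]
    - [[0,0,-0.4],0,0.3]
    - [[0,0,-1.2],0,0.3]
    - [[0.5,0,-2.5],0,0.3]
    - [[0.5,0,-2.6],0,0.3]
    - [[0.5,0,-2.6],0,0.3]

```text
time_s: 16.95
eef_pos: [0.5082, -0.0575, 0.2442]
eef_rot: [[-0.991, -0.132, 0.002], [-0.132, 0.991, -0.001], [-0.002, -0.001, -1.0]]
contact_force: [0.8, 0.3, -0.3]
finger_gap: 0.702
grip_force: 0.0
```

```bash
python3 bar.py pics/w8.png
python3 - <<'E'
from cov import *
# tool poses at pictures
poses={'w2':([.47845,-.29163,.1596],100.35),'w4':([.58457,-.04636,.25859],97.6),'w5':([.54529,-.05078,.25088],97.6),'w8':(env.observe()['eef_pos'],97.6)}
for n,(t,yaw) in poses.items():
    d=np.load(f'pics/{n}.npz');W=d['W'];im=d['im']
    b=np.deg2rad(yaw);ty=np.array([np.cos(b),np.sin(b),0]);tz=np.array([0,0,-1.]);tx=np.cross(ty,tz)
    T=(W-np.array(t))@np.c_[tx,ty,tz]*1000
    g=(im.max(-1)<200)&(T[...,2]<22)&(abs(T[...,1])<110)&(abs(T[...,0])<60)
    print(n,[(z,round(float(np.percentile(abs(T[k][:,1]),99))),round(float(np.percentile(T[k][:,0],99)))) for z in range(-80,25,6) for k in[g&(abs(T[...,2]-z)<3)] if k.sum()>10], 'tip',round(float(np.percentile(T[g][:,2],99.9))))
E
```

```text
16.95 [[-107.8   -0.8  244.2]] 0.7022364172467177 [ 0.82849353  0.31431485 -0.28367998]
-17 [(-129, 312.0, 314.0), (-126, 312.0, 314.0), (-123, 306.0, 309.0), (-120, 303.0, 308.0), (-99, 65.0, 68.0), (-96, 66.0, 84.0), (-93, 130.0, 133.0), (-90, 132.0, 133.0), (-87, 86.0, 132.0)]
-10 [(-132, 49.0, 52.0), (-129, 50.0, 52.0), (-126, 47.0, 49.0), (-123, 306.0, 309.0), (-120, 304.0, 308.0), (-117, 56.0, 59.0), (-114, 59.0, 63.0), (-111, 63.0, 66.0), (-108, 66.0, 69.0), (-105, 70.0, 72.0), (-102, 73.0, 76.0), (-99, 128.0, 138.0), (-96, 81.0, 137.0), (-93, 86.0, 134.0), (-90, 132.0, 134.0), (-87, 127.0, 132.0), (-84, 127.0, 128.0), (-81, 127.0, 128.0)]
13 [(-129, 311.0, 315.0), (-126, 311.0, 313.0), (-123, 307.0, 309.0), (-120, 303.0, 308.0), (-99, 65.0, 66.0), (-96, 66.0, 86.0), (-93, 130.0, 133.0), (-90, 132.0, 133.0), (-87, 85.0, 132.0)]
w2 [(-68, 57, 21), (-62, 59, 20), (-56, 57, 20), (-50, 54, 20), (-44, 51, 16), (-38, 49, 16), (-32, 47, 16), (-26, 43, 16), (-20, 25, 15), (-14, 27, 14), (-8, 28, 14), (-2, 28, 14), (4, 27, 14), (10, 26, 14), (16, 21, 13)] tip 15
w4 [(-68, 54, 21), (-62, 57, 20), (-56, 52, 20), (-50, 48, 20), (-44, 43, 18), (-38, 38, 15), (-32, 34, 16), (-26, 29, 16), (-20, 13, 15), (-14, 14, 14), (-8, 13, 14), (-2, 14, 14), (4, 13, 14), (10, 12, 14), (16, 6, 13)] tip 13
w5 [(-68, 37, 20), (-62, 65, 20), (-56, 70, 20), (-50, 73, 16), (-44, 73, 16), (-38, 68, 16), (-32, 51, 14), (-26, 56, 14), (-20, 56, 14), (-14, 56, 14), (-8, 56, 14), (-2, 55, 14), (4, 46, 13)] tip 4
w8 [(-74, 26, 21), (-68, 62, 20), (-62, 64, 20), (-56, 64, 20), (-50, 63, 19), (-44, 62, 15), (-38, 61, 16), (-32, 57, 16), (-26, 40, 14), (-20, 43, 13), (-14, 44, 13), (-8, 43, 13), (-2, 43, 13), (4, 42, 13), (10, 36, 13)] tip 10
```

The bar stays seated after release, and the lever is at about 0.66 rad. With the tool in this orientation and fully open, the left finger alone can press the lever while the body sits off to the side (y about -55), clear of the keeper. I'll go there.

Emit:
apply_moves:
  motion:
    - [[0.8,-0.7,0],0,0]
    - [[1.6,-1.36,0.3],0,0]
    - [[1.6,-1.36,1.5],0,0]
    - [[1.6,-1.36,3.0],0,0]
    - [[1.6,-1.36,4.4],0,0]
    - [[1.6,-1.36,5.2],0,0]
    - [[1.6,-1.36,5.4],0,0]
    - [[1.6,-1.36,5.4],0,0]
    - [[1.6,-1.36,5.4],0,0]

```text
time_s: 18.12
eef_pos: [0.4528, -0.1202, 0.0283]
eef_rot: [[-0.991, -0.132, 0.002], [-0.132, 0.991, -0.001], [-0.002, -0.001, -1.0]]
contact_force: [-1.1, 0.2, -0.2]
finger_gap: 0.998
grip_force: 0.0
```

```bash
python3 -W ignore - <<'E'
from cov import *
s=env.observe();print(s['time_s'],loc(np.array([s['eef_pos']])).round(1),s['finger_gap'],s['contact_force'])
im,W=cloud('wrist','pics/w9.png')
im2,W2=cloud('scene','pics/s9.png')
cv2.imwrite('pics/s9w9.png',np.hstack([cv2.resize(im,(400,300)),cv2.resize(im2[200:380,240:480],(400,300))]))
E
```

```text
18.125 [[-170.9  -55.7   28.3]] 0.9980795485481916 [-1.06665209  0.17877062 -0.21196087]
```

View pics/s9w9.png

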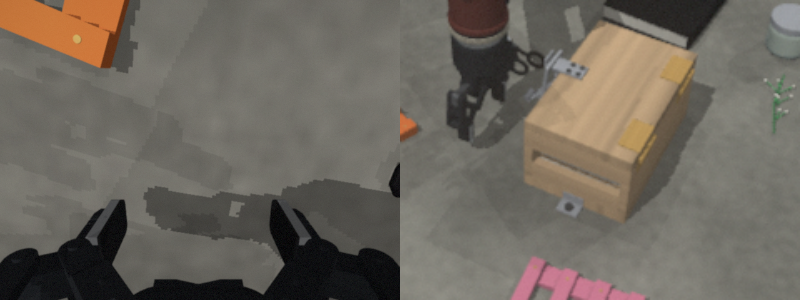

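The composite shows the gripper low in front of the press, with the latch hooked over the cover's front edge (right half, (560,70)). Now I'll push inward.

Emit:
apply_moves:
  motion:
    - [[-0.4,0,0],0,0]
    - [[-0.65,0,0],0,0]
    - [[-0.77,0,0],0,0]
    - [[-0.85,0,0],0,0]
    - [[-0.93,0,0],0,0]
    - [[-1.0,0,0],0,0]
    - [[-1.05,0,0],0,0]
    - [[-1.05,0,0],0,0]

```text
time_s: 19.23
eef_pos: [0.4883, -0.1134, 0.0237]
eef_rot: [[-0.991, -0.134, -0.011], [-0.134, 0.991, 0.002], [0.01, 0.003, -1.0]]
contact_force: [-8.4, -2.6, -5.9]
finger_gap: 1.003
grip_force: 4.3
```

Emit:
apply_moves:
  motion:
    - [[-0.05,0,-0.03],0,0]
    - [[-0.1,0,-0.05],0,0]
    - [[-0.16,0,-0.08],0,0]
    - [[-0.22,0,-0.1],0,0]
    - [[-0.22,0,-0.1],0,0]

```text
time_s: 19.85
eef_pos: [0.5029, -0.1131, 0.0315]
eef_rot: [[-0.991, -0.132, 0.002], [-0.132, 0.991, -0.0], [-0.002, -0.001, -1.0]]
contact_force: [-0.7, 0.1, -1.1]
finger_gap: 0.999
grip_force: 0.4
```

The force dropped to zero, so it has gone over centre. I'll give a small extra push, back off, rise and check.

Emit:
apply_moves:
  motion:
    - [[-0.06,0,0],0,0]
    - [[-0.1,0,0],0,0]
    - [[-0.1,0,0],0,0]
    - [[0.5,0,0],0,0]
    - [[1.3,0,0],0,0]
    - [[1.3,0.6,-2.5],0,0]
    - [[0.6,1.4,-5.4],0,0]
    - [[0.1,1.4,-5.4],0,0]
    - [[0.1,1.4,-5.4],0,0]
    - [[0.1,1.4,-5.4],0,0]

```text
time_s: 21.1
eef_pos: [0.4938, -0.0577, 0.2517]
eef_rot: [[-0.991, -0.134, 0.009], [-0.134, 0.991, -0.002], [-0.009, -0.003, -1.0]]
contact_force: [-0.8, 0.3, 0.3]
finger_gap: 0.999
grip_force: 0.0
```

```bash
python3 -W ignore bar.py pics/w10.png; python3 -W ignore cov.py scene
python3 - <<'E'
import cv2,numpy as np
a=cv2.imread('pics/w10.png');b=cv2.imread('pics/c_scene.png')
cv2.imwrite('pics/fin.png',np.hstack([cv2.resize(a,(400,300)),cv2.resize(b[200:380,240:480],(400,300),interpolation=cv2.INTER_CUBIC)]))
E
```

```text
21.1 [[-122.2    0.8  251.7]] 0.9989634803784028 [-0.79085705  0.34040288  0.26470708]
-17 [(-138, 315.0, 316.0), (-135, 312.0, 316.0), (-96, 79.0, 82.0), (-93, 129.0, 132.0), (-90, 129.0, 132.0), (-87, 67.0, 86.0)]
-10 [(-138, 314.0, 317.0), (-135, 312.0, 316.0), (-108, 32.0, 34.0), (-105, 32.0, 33.0), (-102, 32.0, 37.0), (-99, 62.0, 136.0), (-96, 77.0, 136.0), (-93, 129.0, 132.0), (-90, 130.0, 132.0), (-87, 85.0, 130.0), (-84, 125.0, 127.0), (-81, 125.0, 127.0)]
13 [(-138, 314.0, 316.0), (-135, 311.0, 316.0), (-96, 79.0, 86.0), (-93, 130.0, 131.0), (-90, 129.0, 132.0), (-87, 85.0, 130.0), (-84, 85.0, 87.0)]
scene -105 [(-75, 122.8), (-50, 122.2), (-25, 121.7), (0, 121.6), (25, 121.7), (50, 122.4), (75, 121.3)]
scene 60 [(-75, 121.3), (-50, 122.0), (-25, 122.0), (0, 122.2), (25, 121.4), (50, 122.5), (75, 121.9)]
scene -40 [(-75, 120.9), (-50, 122.2), (-25, 121.7), (0, 122.4), (25, 122.6), (50, 121.6), (75, 120.2)]
```

View pics/fin.png

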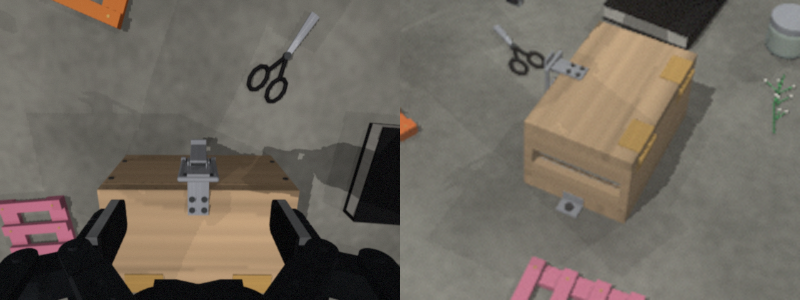

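The bar is behind the lip and the cover is flat. The lever angle should be measured more precisely before I hand in.

```bash
python3 -W ignore - <<'E'
from cov import *
def ana(W,n):
    Q=loc(W);k=(abs(Q[...,1])<9)&(Q[...,0]<-88)&(Q[...,0]>-112)&(Q[...,2]>25)&(Q[...,2]<80);q=Q[k]
    print(n,[(z,round(float(np.median(t)),1),len(t)) for z in range(28,80,4) for t in[q[abs(q[:,2]-z)<2][:,0]] if len(t)>2])
    r=q[(q[:,2]>38)&(q[:,2]<68)]
    if len(r)>20: print(np.polyfit(r[:,2],r[:,0],1))
    # front wall face for reference
    k=(abs(Q[...,1])>30)&(abs(Q[...,1])<100)&(Q[...,0]<-65)&(Q[...,0]>-85)&(Q[...,2]>20)&(Q[...,2]<95);r=Q[k]
    if len(r)>50: print('wall',np.polyfit(r[:,2],r[:,0],1),np.median(r[:,0]))
ana(np.load('pics/w10.npz')['W'],'w10'); ana(cloud('wrist','pics/w11.png')[1],'now'); print(env.observe()['time_s'])
E
```

```text
w10 [(28, -107.4, 10), (32, -104.1, 177), (36, -100.1, 38), (40, -99.9, 34), (44, -99.4, 39), (48, -99.0, 39), (52, -98.5, 38), (56, -98.2, 43), (60, -97.7, 45), (64, -97.5, 44), (68, -97.0, 48), (72, -96.6, 46), (76, -96.3, 46)]
[ 9.79029009e-02 -1.03687310e+02]
wall [-1.58645479e-03 -7.39433835e+01] -74.03673740977453
now [(32, -104.2, 185), (36, -100.3, 35), (40, -99.8, 39), (44, -99.4, 39), (48, -99.0, 41), (52, -98.5, 43), (56, -98.2, 45), (60, -97.8, 45), (64, -97.4, 43), (68, -96.9, 51), (72, -96.6, 47), (76, -96.3, 48)]
[ 9.78885486e-02 -1.03683230e+02]
wall [-1.61842505e-03 -7.39426847e+01] -74.04063277097053
21.25
```

The lever face still slopes 0.098 rad, so it isn't fully flat. I'll press it again, further.

Emit:
apply_moves:
  motion:
    - [[0.95,-1.0,0],0,0]
    - [[0.95,-1.41,1.4],0,0]
    - [[0.95,-1.41,2.8],0,0]
    - [[0.95,-1.41,4.2],0,0]
    - [[0.95,-1.41,5.3],0,0]
    - [[0.95,-1.41,5.55],0,0]
    - [[0.95,-1.41,5.55],0,0]
    - [[0.5,-1.41,5.55],0,0]
    - [[0.15,-1.41,5.55],0,0]
    - [[0.0,-1.41,5.55],0,0]
    - [[-0.1,-1.41,5.55],0,0]
    - [[-0.1,-1.41,5.55],0,0]

```text
time_s: 22.75
eef_pos: [0.502, -0.1133, 0.025]
eef_rot: [[-0.991, -0.133, -0.0], [-0.133, 0.991, -0.0], [0.0, -0.0, -1.0]]
contact_force: [-0.3, 0.0, -0.4]
finger_gap: 0.999
grip_force: 0.0
```

Emit:
apply_moves:
  motion:
    - [[-0.08,0,0],0,0]
    - [[-0.14,0,0],0,0]
    - [[-0.2,0,0],0,0]
    - [[-0.2,0,0],0,0]

```text
time_s: 23.25
eef_pos: [0.5099, -0.1122, 0.0248]
eef_rot: [[-0.991, -0.132, -0.0], [-0.132, 0.991, 0.0], [0.0, 0.0, -1.0]]
contact_force: [-0.6, -0.1, -1.1]
finger_gap: 1.002
grip_force: 0.3
```

Emit:
apply_moves:
  motion:
    - [[-0.05,0,0],0,0]
    - [[-0.1,0,0],0,0]
    - [[-0.13,0,0],0,0]
    - [[-0.13,0,0],0,0]

```text
time_s: 23.75
eef_pos: [0.5122, -0.1117, 0.0241]
eef_rot: [[-0.991, -0.134, -0.007], [-0.134, 0.991, 0.0], [0.007, 0.001, -1.0]]
contact_force: [-10.5, -2.6, 5.1]
finger_gap: 1.0
grip_force: 5.7
```

It's now against a hard stop (10 N). I'll back off and re-measure.

Emit:
apply_moves:
  motion:
    - [[0.4,0,0],0,0]
    - [[1.3,0,0],0,0]
    - [[1.3,0.3,-1.5],0,0]
    - [[1.3,0.9,-3.2],0,0]
    - [[0.6,1.4,-4.8],0,0]
    - [[0.3,1.4,-5.6],0,0]
    - [[0.3,1.4,-5.6],0,0]
    - [[0.3,1.4,-5.6],0,0]
    - [[0.3,1.4,-5.6],0,0]

```text
time_s: 24.88
eef_pos: [0.4946, -0.0576, 0.247]
eef_rot: [[-0.991, -0.132, -0.003], [-0.132, 0.991, 0.001], [0.003, 0.001, -1.0]]
contact_force: [0.3, 0.7, 0.6]
finger_gap: 0.998
grip_force: 0.0
```

```bash
python3 -W ignore bar.py pics/w12.png; python3 -W ignore cov.py scene top;python3 -W ignore - <<'E'
from cov import *
Q=loc(np.load('pics/w12.npz')['W']);k=(abs(Q[...,1])<9)&(Q[...,0]<-88)&(Q[...,0]>-112)&(Q[...,2]>25)&(Q[...,2]<80);q=Q[k]
print([(z,round(float(np.median(t)),1),len(t)) for z in range(28,80,4) for t in[q[abs(q[:,2]-z)<2][:,0]] if len(t)>2])
r=q[(q[:,2]>38)&(q[:,2]<74)];print(np.polyfit(r[:,2],r[:,0],1))
E
```

```text
24.875 [[-121.3    0.9  247. ]] 0.9982440841944172 [0.26457376 0.66313313 0.59530519]
-17 [(-135, 309.0, 312.0), (-132, 304.0, 310.0), (-96, 79.0, 85.0), (-93, 130.0, 132.0), (-90, 130.0, 133.0), (-87, 72.0, 130.0), (-84, 64.0, 86.0)]
-10 [(-135, 308.0, 312.0), (-132, 304.0, 310.0), (-102, 30.0, 32.0), (-99, 128.0, 136.0), (-96, 65.0, 135.0), (-93, 130.0, 132.0), (-90, 130.0, 132.0), (-87, 85.0, 130.0), (-84, 125.0, 127.0), (-81, 125.0, 127.0)]
13 [(-135, 308.0, 312.0), (-132, 304.0, 308.0), (-96, 75.0, 82.0), (-93, 130.0, 132.0), (-90, 131.0, 132.0), (-87, 73.0, 130.0), (-84, 64.0, 86.0)]
scene -105 [(-75, 121.9), (-50, 122.1), (-25, 122.1), (0, 121.4), (25, 121.5), (50, 122.3), (75, 122.0)]
scene 60 [(-75, 121.1), (-50, 122.0), (-25, 122.2), (0, 122.1), (25, 121.7), (50, 122.7), (75, 121.7)]
scene -40 [(-75, 121.1), (-50, 122.2), (-25, 122.4), (0, 122.2), (25, 121.8), (50, 121.7), (75, 119.7)]
top -105 [(-75, 108.2), (-50, 121.8), (-25, 118.4), (0, 118.9), (25, 121.7), (50, 121.7), (75, 121.5)]
top 60 [(-75, nan), (-50, 121.5), (-25, nan), (0, nan), (25, nan), (50, 120.9), (75, 121.4)]
top -40 [(-75, nan), (-50, nan), (-25, nan), (0, nan), (25, nan), (50, nan), (75, 120.2)]
[(28, -100.5, 67), (32, -99.0, 133), (36, -95.9, 22), (40, -95.9, 31), (44, -96.0, 28), (48, -96.0, 28), (52, -96.1, 37), (56, -95.9, 37), (60, -96.1, 26), (64, -96.0, 34), (68, -96.2, 39), (72, -96.1, 37), (76, -96.0, 41)]
[-3.65369303e-03 -9.58380023e+01]
```

The lever is flat (slope -0.004 rad), the cover is level, the bar is seated behind the lip and the robot is clear. Handing in.

```bash
python3 -c "
from h import *
print(ticket.finish_job())"
```

```text
the job is handed in; nothing more can be done
None
```

The flower press is loaded and closed, and the job is handed in: frame flat on the blotter pile, cover shut, loop bar behind the keeper lip, lever flat. It used about 25 s of the 66 s; no verdict was returned, and the book, jar, carton and snips were never touched.

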